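Unbolt the sample locker and weigh the bottle

ROBOT

A 6-joint arm with a two-finger parallel gripper is mounted at the origin on the work surface; the furniture and walls round the work are solid. World frame = base frame: x ahead of the robot, y to its left, z up, the work surface at z = 0. Lengths are in m, angles in rad, forces in N, time in s.
With the tool pointing down it reaches from about 0.375 to 0.75 m from the base axis. Payload 9 kg.
Tool frame: the origin (TCP) lies at the very end of the fingers, on their centre line; the grasp point (between the pads) lies 19 mm behind it; z points along the fingers, y is the line along which they close (so a half turn about z gives the same grasp; the last joint's range is limited). The gripper opens to 85 mm and grips with 20 to 120 N. Pads are 22 mm wide; open, the fingers measure 114 mm over their backs; the gripper's body (76 mm by 85 mm) begins 54 mm behind the grasp point. The pads swing forward as they close: fully open they stand 13 mm farther back than shut.
Start: joints at [-1.476, 0.104, 0.097, 1.564, 0, 1.353], TCP at [0.185, -0.571, 0.231] pointing down, gripper open.
Joint ranges: [-2.99, 2.99], [-0.84, 1.86], [-1.1, 1.16], [-1.84, 2.11], [-1.51, 1.56], [-3.14, 3.14]. Speed limits (rad/s): [2.22, 2.22, 2.57, 3.14, 3.14, 3.14].

INTERFACE

Orientations are given as a unit quaternion [w, x, y, z].
In Python, from station import env gives the robot as it stands.
- The arm moves only by the tool servo_tool, never from a script. Its argument "plan" is a list that holds one entry, the list of rows, each a list of 7 numbers: the shift along the tool's x, y, z in mm, then the turn, a rotation vector about the tool's x, y, z in rad, then the finger opening in mm, from 0 to 85.4. A call has exactly 5 rows; each row is the pose to reach, as a shift and turn from the pose commanded when the call began, along the tool's axes at that moment; what a row does not reach only later rows make up. A row lasts 1/8 s, in which the tool goes at most 62.5 mm and 10.7 degrees, less where a joint would pass 70% of its speed; a pose out of reach is approached as far as the arm can. A call with a gripper value outside its range is refused whole. The fingers move at their own pace and stop on an object; "force" is the grip in N (left out, the last holds). Time passes only in rows, so rows that repeat a pose let the fingers close, or fill a call up. It gives the time, the measured TCP pose, the force, the opening and the grip force at its end, in the units of the state.
- env.read_state(): the state, without advancing time (a new reading comes with each control period).
- env.snapshot(name): name is "scene" or "top" or "wrist"; returns the picture (420x560x3 uint8, red, green, blue); there is no depth.
- env.get_calibration(name): a dict with "fx", "fy", "cx", "cy" (pixels), "D" ([k1, k2, p1, p2, k3] as OpenCV has them; the pictures are not rectified), "origin" and "rotation" of the camera in the world; the wrist camera has in their place "tool_from_camera" (4x4, takes a point from camera to tool coordinates, whose origin is the TCP and whose axes are the flange's). Camera axes: x right, y up, looking along -z (the intrinsics and any distortion apply to the point x, -y, -z); pixel columns grow to the right and rows downward; lengths in m; the calibration is good to about 2 mm. A picture is of the moment at which its call begins: read the wrist's pose just before it. get_calibration takes no time and is no camera call.
- env.job_done(): hands the job in; it is judged then, once.
Trained networks look in the newest picture that a camera, given by its name, has taken for a name from the list of things; names that differ only in an ending like _2 or _b are one class to them, and where a whole thing is asked for, a point or a joint stands for the part that bears it (a point fixed in the world has none). Each returns a list of dicts, best first, with "p" (0 to 1); they miss things now and then, are a little off and sometimes report something else, mostly with a low value. They report only what shows in the picture. A call takes as long as a camera call.
- env.regions_of(camera, name): "pixels" (420x560 bool, what is visible of it) and "position" ([row, column] in pixels, amid what is visible of it).
The state is a dict: "clock": time; "q": joint angles; "qvel": joint speeds; "tau": joint torques, N m; "tcp_pos": TCP position; "ee_rot": TCP orientation; "wrist_force": force on the tool from outside, world axes, zero at the start; "torque": the same for the moment, N m; "finger_gap": finger opening in m; "gripper_force": force on a finger pad.
Only numpy, scipy, OpenCV 4.12 (cv2) and the standard library are available. Lean on these libraries where they do the work, as an engineer would, in place of code of your own. Each camera call takes 0.05 s, during which the arm holds its last target. There are 200 camera calls.

TASK

Unbolt the grey sample locker: tip the bolt's handle back so that it lifts out of its notch, draw the bolt all the way out of its keeper, and lay the handle right down in the second notch so that the bolt stays open. Then slide the yellow hood all the way back from the front wall, take out the bottle, and leave it standing upright in the middle of the pan of the open pocket scale; do not tip the bottle over or push the scale and the other things on the bench about.

Things in the scene. Friction and masses are not known exactly. Their poses are not given: they have to be found in the camera images.
- locker: Grey steel sample locker fixed to the bench. Origin: on the bench under the centre of its open-topped well; x points from the front wall to the back, z up. Well inside 86 (x) by 110 (y) mm, floor at 12 mm, side walls 10 mm thick, 60 mm high; front wall 96 mm high, outer face at x = -53 mm. Behind it a deck 60 mm high reaches x = +150 mm. A shelf on the -y side carries the bolt.
- closed_notch (a point): Fixed point on the axis of the 12 mm bolt rod, level with the closed notch: at x +20, y -122, z +78 mm from the locker's origin; same axes. From here: shelf x -32 to +35, y -88 to +57, top z -18; red guard plate x -23 to -17, y -85 to +42, top z +8, with 16 mm notches at y 0 (closed) and -45 (open); rod brackets y +17 to +37 and -68 to -83, tops z +12.
- bolt (a joint): Travel of the barrel bolt, m: 0 = home, its tip in the steel keeper on the hood's side; 0.045 = fully drawn, towards the locker's -y. Friction about 2 N. It cannot slide while the handle lies in a notch, and while it is home the hood cannot move.
- bolt_handle (a joint): Turn of the bolt's cranked handle about the rod, rad: 0 = down, its level arm lying in a notch and its upright stem in front of the guard; grows as the stem is tipped back over the rod (to the locker's +x) and the arm lifts; out of the notch above about 0.65, stop at 1.05. Light friction (about 1 N at the knob) holds it at any angle.
- handle_knob (a point): Centre of the black ball knob, 20 mm diameter, on top of the handle: from the rod's axis a 10 mm thick steel arm runs 34 mm to the locker's -x, then its stem rises 58 mm to the knob. So at handle angle 0 the knob is 34 mm in front of and 58 mm above the rod; at the stop it is as far behind and as high. It moves with bolt and handle.
- hood (a joint): Travel of the yellow hood, m: 0 = shut over the well against the front wall, 0.092 = fully open, over the deck behind (slides along the locker's +x). Friction about 2.5 N.
- hood_grip (a point): Centre of the dark bar on the hood's top: 12 mm thick, 80 mm long along the locker's y, axis 126 mm above the bench, 24 mm above the hood's top face (102 mm above the bench). It moves with the hood; nothing stands in front of it or behind it on the hood.
- bottle_mid (a point): Middle of the white reagent bottle with a blue cap that stands loose inside the well (hidden till the hood is open): half-way up, on its axis, z along the axis. Bottle 80 mm tall, body 41 mm diameter up to 68 mm, cap 26 mm diameter; about 75 g.
- scale_pan (a point): Centre of the top of the steel pan of the pocket scale, 23 mm above the bench; z up. Pan 77 mm (this point's x) by 66 mm (y). The loose grey scale is 126 by 84 mm; its lid, hinged at the pan's -x edge (away from the robot), stands open, about 115 mm high, leaning a little away from the pan; the keys are at the +x end, nearest the robot.
- kitchen_timer: Bystander: white wind-up timer with a red bar, loose, 60 by 60 by 44 mm; origin under its centre.
- marker_grey: Bystander: grey marker pen lying behind the bolt shelf, 130 mm long, 14 mm high; origin under its centre.

How it is judged:
On the way, in this order (a step that is already met when the one before it is completed fails the run):
1. the handle is lifted clear of its notch while the bolt is still home (value of joint bolt_handle above 0.6 rad and value of joint bolt below 0.012 m), for 0.1 s.
2. the bolt is drawn back, the hood still shut (value of joint bolt above 0.038 m and value of joint hood below 0.02 m), for 0.1 s.
3. the handle lies in the open notch, the hood still shut (value of joint bolt_handle below 0.2 rad and value of joint bolt above 0.036 m and value of joint hood below 0.02 m), for 0.2 s.
4. the hood is slid open (value of joint hood above 0.08 m), for 0.2 s.
At the end, for the whole second after the job is handed in: The handle lies in the open notch (handle joint under 0.2 rad, bolt at least 36 mm drawn), the hood is at least 80 mm open, and the bottle stands upright (within 0.12 rad) on the scale's pan, its axis within 28 mm (pan's x) and 25 mm (pan's y) of the pan's centre, the scale standing level (value of joint bolt_handle below 0.2 rad and value of joint bolt above 0.036 m and value of joint hood above 0.08 m and x of bottle_mid in the frame of scale_pan between -0.028 and 0.028 m and y of bottle_mid in the frame of scale_pan between -0.025 and 0.025 m and z of bottle_mid in the frame of scale_pan between 0.034 and 0.046 m and angle between bottle_mid's own z axis and vertical below 0.12 rad and angle between scale_pan's own z axis and vertical below 0.1 rad and contact force between bottle and scale above 0.1 N); the robot touches nothing.
It fails at once if the bottle is tipped (angle between bottle_mid's own z axis and vertical above 0.7 rad).
It fails at once if a bystander is knocked away (distance of any of kitchen_timer, marker_grey from where it was at the start of the episode above 0.03 m or distance of scale_pan from where it was at the start of the episode above 0.05 m).
It also fails if it takes over 51 s, if anything falls off the work surface, if the arm or the gripper's body presses on something with over 40 N, if the wrist force passes 120 N, or if a joint passes its speed limit or range.

## Working session

There is one attempt and no reset: what is moved stays moved. The work goes in short steps, Python scripts to look and compute and a tool call to move; the robot and the scene stay as the last step left them, time stands still between calls to the robot, and variables do not carry over. Pictures are saved under pics/ and viewed, at most 14 in all, crops included, and the job is handed in when it is done.

Besides the shell and the picture viewer there is one more tool, called after "Call:" as name(argument=value, ...), one argument or row to a line, values as JSON. servo_tool: Moves the arm, as the interface text tells. Its arguments: {"type":"object","properties":{"plan":{"type":"array","items":{"type":"array","items":{"type":"array","items":{"type":"number"}}}},"force":{"type":"number"}},"required":["plan"]}

```bash
mkdir -p pics; cat > h.py <<'E'
import numpy as np, cv2
from station import env
from scipy.spatial.transform import Rotation as R
def cam(n):
    c=env.get_calibration(n)
    K=np.array([[c['fx'],0,c['cx']],[0,c['fy'],c['cy']],[0,0,1.]])
    if n=='wrist':
        s=env.read_state(); q=s['ee_rot']; T=np.eye(4)
        T[:3,:3]=R.from_quat([q[1],q[2],q[3],q[0]]).as_matrix(); T[:3,3]=s['tcp_pos']
        M=T@np.array(c['tool_from_camera']); o,r=M[:3,3],M[:3,:3]
    else: o,r=np.array(c['origin']),np.array(c['rotation'])
    return K,np.array(c['D'],float),o,r
def ray(C,uv):
    K,D,o,r=C
    p=cv2.undistortPoints(np.array(uv,float).reshape(-1,1,2),K,D).reshape(-1,2)
    return o,(r@np.c_[p[:,0],-p[:,1],-np.ones(len(p))].T).T
def onz(C,uv,z):
    o,d=ray(C,uv); return o+d*((z-o[2])/d[:,2])[:,None]
def proj(C,P):
    K,D,o,r=C; p=(np.atleast_2d(P)-o)@r; p=p*[1,-1,-1]
    return cv2.projectPoints(p,np.zeros(3),np.zeros(3),K,D)[0].reshape(-1,2)
def snap(n,f):
    C=cam(n); im=env.snapshot(n); cv2.imwrite('pics/'+f+'.png',im[:,:,::-1]); return C,im
E
python3 - <<'E'
from h import *
np.set_printoptions(precision=3,suppress=True)
for n in ('scene','top'):
    C,im=snap(n,n+'0'); print(n,C[2],C[3].tolist())
    for t in ('locker','handle_knob','bolt_handle','hood','hood_grip','scale_pan','kitchen_timer','marker_grey'):
        for r in env.regions_of(n,t)[:2]:
            v,u=r['position']; a=cv2.minAreaRect(np.argwhere(r['pixels'])[:,::-1].astype(np.float32)) if r['pixels'].any() else 0
            print(n,t,round(r['p'],2),int(v),int(u),r['pixels'].sum(),cv2.boxPoints(a).round().tolist() if a else 0)
print(env.read_state())
a=cv2.imread('pics/scene0.png')
E
```

```text
scene [-0.5    0.554  0.731] [-0.43213382781889836, -0.25544397202767094, 0.4550787422064788, 0.7354672463142614]
scene locker 0.61 245 264 4242 [[211.0, 235.0], [311.0, 204.0], [329.0, 260.0], [229.0, 291.0]]
scene handle_knob 0.58 230 296 71 [[291.0, 232.0], [293.0, 225.0], [304.0, 229.0], [302.0, 236.0]]
scene bolt_handle 0.61 228 296 45 [[292.0, 229.0], [296.0, 225.0], [304.0, 231.0], [300.0, 235.0]]
scene hood 0.75 249 264 4266 [[211.0, 234.0], [313.0, 205.0], [329.0, 262.0], [227.0, 291.0]]
scene hood 0.74 241 251 1197 [[226.0, 239.0], [274.0, 212.0], [289.0, 239.0], [241.0, 265.0]]
scene hood_grip 0.77 241 261 1141 [[227.0, 238.0], [275.0, 212.0], [289.0, 238.0], [241.0, 264.0]]
scene scale_pan 0.56 269 196 1888 [[172.0, 243.0], [207.0, 237.0], [217.0, 298.0], [183.0, 304.0]]
top [ 0.347 -0.05   1.387] [0.709379748550026, 0.06022872826932981, -0.05110757914878814, -0.7003862420063028]
top locker 0.58 230 250 6307 [[209.0, 188.0], [325.0, 183.0], [329.0, 266.0], [213.0, 272.0]]
top handle_knob 0.44 244 291 121 [[287.0, 232.0], [294.0, 231.0], [296.0, 250.0], [288.0, 250.0]]
top
[... 430 characters left out ...]
 [424.0, 212.0], [424.0, 235.0], [401.0, 235.0]]
top kitchen_timer 0.41 242 291 131 [[287.0, 232.0], [295.0, 232.0], [295.0, 251.0], [287.0, 251.0]]
top marker_grey 0.63 176 352 253 [[331.0, 175.0], [379.0, 173.0], [379.0, 179.0], [331.0, 182.0]]
{'clock': 0.9, 'q': array([-1.476,  0.104,  0.097,  1.564, -0.   ,  1.353]), 'qvel': array([ 0.   , -0.001, -0.   ,  0.001, -0.002, -0.001]), 'tau': array([  0.001, -55.675,  50.378,   0.   ,  -0.   ,  -0.   ]), 'tcp_pos': array([ 0.185, -0.571,  0.231]), 'ee_rot': array([ 0.   ,  0.988,  0.156, -0.   ]), 'wrist_force': array([ 1.127, -0.192, -0.225]), 'torque': array([ 0.027, -0.012,  0.003]), 'gripper_force': 0.0, 'finger_gap': 0.0856182229658495}
```

View pics/top0.png

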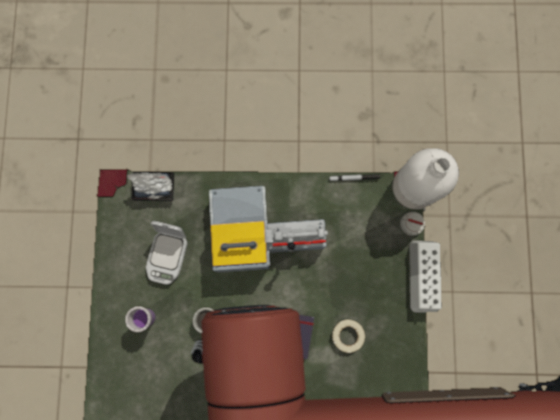

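View pics/scene0.png

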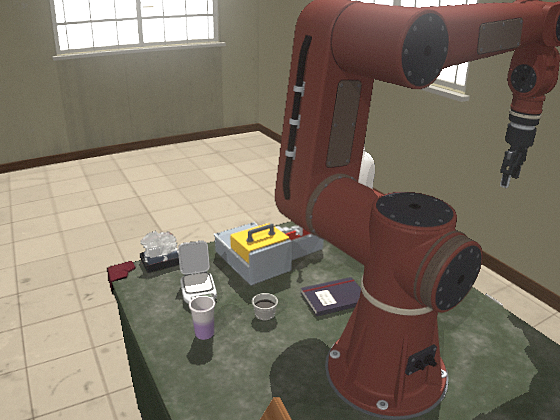

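```bash
sed -i "s/else: o,r=np.array(c\['origin'\]),np.array(c\['rotation'\])/else: o,r=np.array(c['origin']),R.from_quat(np.roll(c['rotation'],-1)).as_matrix()/" h.py
python3 - <<'E'
from h import *
np.set_printoptions(precision=4,suppress=True)
C=cam('top'); print(C[0][0,0])
f=lambda n,uv,z: print(n,onz(C,uv,z).tolist())
f('deck back corners z60',[[210,188],[265,186]],.06)
f('front wall z96',[[213,268],[268,265]],.096)
f('grip',[[223,247],[257,245]],.126)
f('knob',[[291,245]],.136)
f('guard red',[[273,245],[323,241]],.086)
f('pan',[[168,248]],.023)
f('scale',[[151,275],[175,281]],.02)
f('timer',[[412,223]],.044); f('marker',[[333,178],[377,176]],.01)
im=cv2.imread('pics/top0.png')[165:295,130:340]; cv2.imwrite('pics/t1.png',cv2.resize(im,None,fx=3.8,fy=3.8,interpolation=cv2.INTER_CUBIC))
print(env.get_calibration('wrist'))
E
```

```text
544.3000011850445
deck back corners z60 [[0.6044864695715264, 0.13371014807540893, 0.06000000000000005], [0.6111164559385249, -0.0030052538054093914, 0.06000000000000005]]
front wall z96 [[0.4051042438870526, 0.11529721915626373, 0.09600000000000009], [0.41382949914978256, -0.014580695895367965, 0.09600000000000009]]
grip [[0.452529299528703, 0.08978291904892105, 0.1260000000000001], [0.4581654859270117, 0.010891113812437993, 0.1260000000000001]]
knob [[0.45827028222899113, -0.06789246564546257, 0.1359999999999999]]
guard red [[0.46218540402227926, -0.02551908293792603, 0.08600000000000008], [0.47330287718518604, -0.1451328370698357, 0.08600000000000008]]
pan [[0.4569599468252439, 0.23940504541668678, 0.02299999999999991]]
scale [[0.38922073827750114, 0.27948202847684994, 0.020000000000000018], [0.3751234737580926, 0.21880852590084182, 0.020000000000000018]]
timer [[0.5249610622555412, -0.3684218957510858, 0.04400000000000004]]
marker [[0.6440935529419312, -0.1764511681554541, 0.010000000000000009], [0.6505932278125335, -0.28973993701005407, 0.010000000000000009]]
{'fx': 326.4781879494696, 'fy': 326.4781879494696, 'cx': 284.63648015456283, 'cy': 213.24224123941835, 'D': array([-0.0324,  0.    ,  0.    ,  0.    ,  0.    ]), 'tool_from_camera': array([[ 0.    ,  0.9601,  0.2797,  0.071 ],
       [ 1.    ,  0.0001, -0.0005, -0.0003],
       [-0.0005,  0.2797, -0.9601, -0.1436],
       [ 0.    ,  0.    ,  0.    ,  1.    ]])}
```

View pics/t1.png

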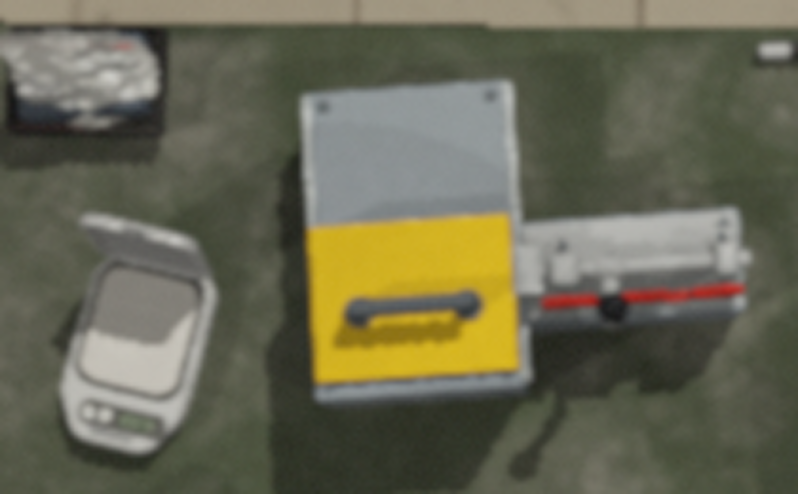

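```bash
cat >> h.py <<'E'
def plan(x,y,z,yaw,step=55,turn=.18):
    "rows (shift mm in the tool axes, turn) to a tool-down pose with tool x at world angle yaw, from the measured pose"
    s=env.read_state(); r=R.from_quat(np.roll(s['ee_rot'],-1)); tgt=np.array([x,y,z])
    Rt=R.from_matrix(np.array([[np.cos(yaw),np.sin(yaw),0],[np.sin(yaw),-np.cos(yaw),0],[0,0,-1]]))
    d=(tgt-s['tcp_pos'])*1000; v=(r.inv()*Rt).as_rotvec()
    n=int(np.ceil(max(np.linalg.norm(d)/step,np.linalg.norm(v)/turn)))
    print('tcp',s['tcp_pos'].round(4),'rows',n,'shift',r.inv().apply(d).round(1),'rv',v.round(3),'per row',(r.inv().apply(d)/n).round(1),(v/n).round(3))
E
python3 - <<'E'
from h import *
plan(.455,-.068,.27,.07+np.pi)
E
```

```text
tcp [ 0.1846 -0.5709  0.2313] rows 17 shift [ 412.  -395.3  -38.7] rv [-0.     0.    -2.899] per row [ 24.2 -23.3  -2.3] [-0.     0.    -0.171]
```

Call:
servo_tool(
  plan=[
    [[35, -33, -8, 0, 0, -0.18, 60], [70, -66, -16, 0, 0, -0.36, 60], [105, -99, -24, 0, 0, -0.54, 60], [140, -132, -32, 0, 0, -0.72, 60], [175, -165, -38, 0, 0, -0.9, 60]],
  ],
)

```text
clock: 1.52
tcp_pos: [0.3009, -0.3588, 0.2698]
ee_rot: [0.0, 0.82, 0.572, -0.0]
wrist_force: [1.4, -0.3, 0.2]
finger_gap: 0.0599
gripper_force: 0.0
```

```bash
python3 -c "
from h import *
plan(.455,-.068,.27,.07+np.pi)"
```

```text
tcp [ 0.3009 -0.3588  0.2698] rows 12 shift [326.1  44.3  -0.4] rv [-0.000e+00  1.000e-03 -1.993e+00] per row [27.2  3.7 -0. ] [-0.     0.    -0.166]
```

Call:
servo_tool(
  plan=[
    [[40, 5, 0, 0, 0, -0.18, 60], [80, 10, 0, 0, 0, -0.36, 60], [120, 15, 0, 0, 0, -0.54, 60], [160, 20, 0, 0, 0, -0.72, 60], [200, 26, 0, 0, 0, -0.9, 60]],
  ],
)

```text
clock: 2.15
tcp_pos: [0.3953, -0.1807, 0.2695]
ee_rot: [0.0, 0.49, 0.872, -0.0]
wrist_force: [0.4, -0.5, -0.5]
finger_gap: 0.0601
gripper_force: 0.0
```

```bash
python3 -c "
from h import *
plan(.455,-.068,.27,.07+np.pi)"
```

```text
tcp [ 0.3953 -0.1807  0.2695] rows 7 shift [ 65.1 109.7  -0.5] rv [-0.000e+00  1.000e-03 -1.093e+00] per row [ 9.3 15.7 -0.1] [-0.     0.    -0.156]
```

Call:
servo_tool(
  plan=[
    [[13, 22, 0, 0, 0, -0.18, 60], [26, 44, 0, 0, 0, -0.36, 60], [39, 66, 0, 0, 0, -0.54, 60], [52, 88, 0, 0, 0, -0.72, 60], [65, 110, 0, 0, 0, -0.9, 60]],
  ],
)

```text
clock: 2.78
tcp_pos: [0.4559, -0.0686, 0.2694]
ee_rot: [0.0, 0.061, 0.998, -0.0]
wrist_force: [-0.5, -0.6, 0.4]
finger_gap: 0.0597
gripper_force: 0.0
```

Call:
servo_tool(
  plan=[
    [[0, 0, 0, 0, 0, -0.18, 60], [0, 0, 0, 0, 0, -0.19, 60], [0, 0, 0, 0, 0, -0.19, 60], [0, 0, 0, 0, 0, -0.19, 60], [0, 0, 0, 0, 0, -0.19, 60]],
  ],
)

```text
clock: 3.4
tcp_pos: [0.4555, -0.0696, 0.2693]
ee_rot: [0.0, -0.03, 1.0, -0.0]
wrist_force: [0.5, -0.5, -0.6]
finger_gap: 0.0598
gripper_force: 0.0
```

```bash
python3 - <<'E'
from h import *
np.set_printoptions(precision=4,suppress=True)
C,im=snap('wrist','w1'); print(env.read_state()['tcp_pos'])
for t in ('handle_knob','bolt_handle','hood_grip'):
    for r in env.regions_of('wrist',t)[:1]:
        v,u=r['position']; print(t,r['p'],u,v,onz(C,[[u,v]],.136 if t!='hood_grip' else .126))
def show(o,th):
    P=lambda x,y,z: np.array([o[0]+np.cos(th)*x-np.sin(th)*y,o[1]+np.sin(th)*x+np.cos(th)*y,z])
    out=[]
    for p in [(-.014,-.122,.136),(-.053,-.065,.096),(-.053,.065,.096),(-.043,-.065,.06),(0,-.207,.086),(0,-.08,.086),(.055,-.065,.06),(-.012,-.065,.06)]:
        u,v=proj(C,P(*p))[0]; out.append((int(u),int(v)))
        if abs(u)<2000 and abs(v)<2000: cv2.circle(im,(int(u),int(v)),3,(0,255,0),1)
    print(out)
im=im.copy(); show((.4637,.0548),.07)
cv2.imwrite('pics/w1b.png',cv2.resize(im[:,:,::-1],(784,588)))
E
```

```text
[ 0.4555 -0.0696  0.2693]
handle_knob 0.57 285.1 207.9 [[ 0.4601 -0.0689  0.136 ]]
bolt_handle 0.86 285.5 209.8 [[ 0.4618 -0.0684  0.136 ]]
hood_grip 0.95 406.4 211.0 [[0.4591 0.0425 0.126 ]]
[(286, 205), (344, 155), (478, 154), (338, 161), (204, 207), (326, 206), (335, 246), (337, 189)]
```

View pics/w1b.png

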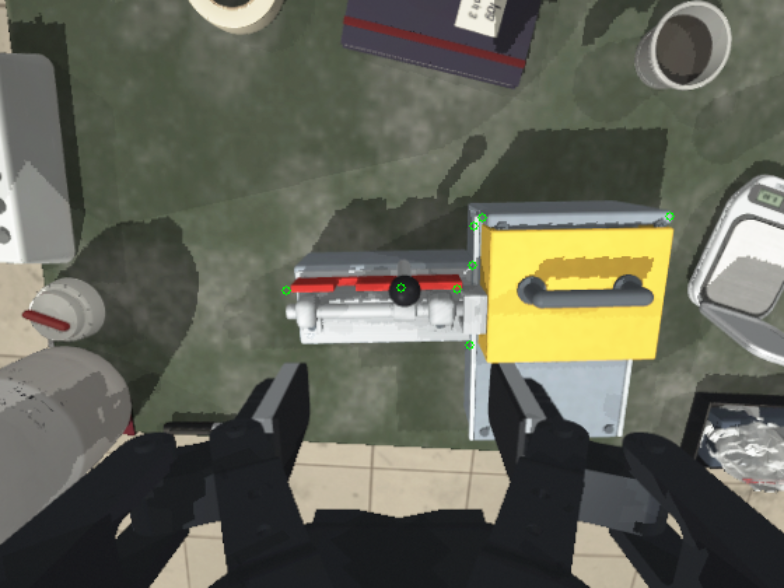

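```bash
python3 -c "
from h import *
plan(.460,-.0655,.114,.065+np.pi)"
```

```text
tcp [ 0.4555 -0.0695  0.2693] rows 3 shift [ -4.7   3.7 155.3] rv [-0.     0.    -0.004] per row [-1.6  1.2 51.8] [-0.     0.    -0.001]
```

Call:
servo_tool(
  plan=[
    [[-5, 4, 50, 0, 0, 0, 50], [-5, 4, 100, 0, 0, 0, 45], [-5, 4, 135, 0, 0, 0, 45], [-5, 4, 155, 0, 0, 0, 45], [-5, 4, 155, 0, 0, 0, 45]],
  ],
)

```text
clock: 4.22
tcp_pos: [0.4597, -0.0649, 0.1136]
ee_rot: [-0.001, -0.031, 1.0, 0.0]
wrist_force: [-0.5, -0.3, -0.4]
finger_gap: 0.0449
gripper_force: 0.0
```

Call:
servo_tool(
  plan=[
    [[0, 0, 0, 0, 0, 0, 10], [0, 0, 0, 0, 0, 0, 10], [0, 0, 0, 0, 0, 0, 10], [0, 0, 0, 0, 0, 0, 10], [0, 0, 0, 0, 0, 0, 10]],
  ],
  force=20,
)

```text
clock: 4.85
tcp_pos: [0.4608, -0.0657, 0.1157]
ee_rot: [0.001, -0.03, 1.0, -0.001]
wrist_force: [-1.7, -2.5, 7.1]
finger_gap: 0.0183
gripper_force: 19.6
```

```bash
python3 - <<'E'
from h import *
C,im=snap('wrist','w2'); print(env.read_state()['tcp_pos'],env.read_state()['wrist_force'])
E
```

```text
[ 0.4607558  -0.0657391   0.11568617] [-3.52725711 -1.1621166   6.36393411]
```

View pics/w2.png

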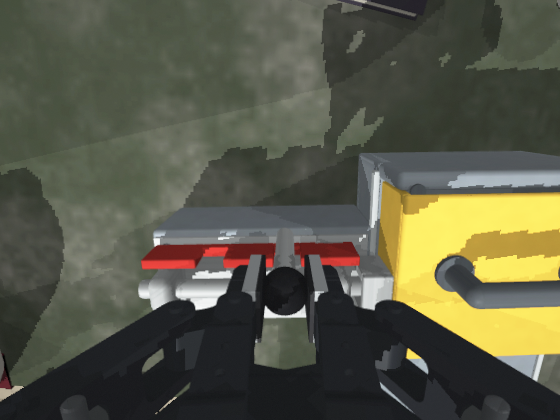

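Call:
servo_tool(
  plan=[
    [[0, 0, 0, 0, 0, 0, 28], [0, 0, 4, 0, 0, 0, 28], [0, 0, 4, 0, 0, 0, 10], [0, 0, 4, 0, 0, 0, 10], [0, 0, 4, 0, 0, 0, 10]],
  ],
  force=25,
)

```text
clock: 5.52
tcp_pos: [0.4602, -0.065, 0.1099]
ee_rot: [-0.0, -0.031, 1.0, 0.0]
wrist_force: [1.6, -0.3, -4.2]
finger_gap: 0.018
gripper_force: 24.5
```

Call:
servo_tool(
  plan=[
    [[-12, 0, -5.5, 0, 0, 0, 10], [-25, 0, -8.5, 0, 0, 0, 10], [-38.5, 0, -9, 0, 0, 0, 10], [-51.5, 0, -7, 0, 0, 0, 10], [-58, 0, -4.5, 0, 0, 0, 10]],
  ],
)

```text
clock: 6.15
tcp_pos: [0.5182, -0.0612, 0.1146]
ee_rot: [-0.0, -0.031, 1.0, 0.0]
wrist_force: [-3.1, 2.3, 0.4]
finger_gap: 0.0183
gripper_force: 24.7
```

Call:
servo_tool(
  plan=[
    [[0, 0, 0, 0, 0, 0, 10], [0, -12, 0, 0, 0, 0, 10], [0, -24, 0, 0, 0, 0, 10], [0, -36, 0, 0, 0, 0, 10], [0, -45, 0, 0, 0, 0, 10]],
  ],
)

```text
clock: 6.78
tcp_pos: [0.5209, -0.107, 0.1149]
ee_rot: [0.0, -0.03, 1.0, 0.001]
wrist_force: [-0.3, 20.8, 5.5]
finger_gap: 0.018
gripper_force: 26.0
```

```bash
python3 - <<'E'
from h import *
print(env.read_state()['tcp_pos'],env.read_state()['wrist_force']);C,im=snap('wrist','w3')
E
```

```text
[ 0.52089444 -0.10703483  0.11490833] [-0.26896816 20.80590207  5.51084176]
```

View pics/w3.png

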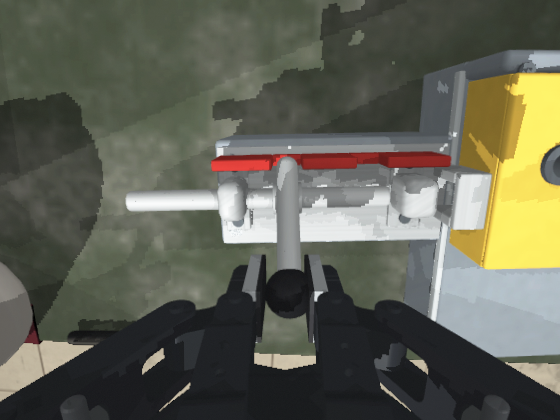

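Call:
servo_tool(
  plan=[
    [[6.5, 0.5, -2.5, 0, 0, 0, 10], [19.5, 0.5, -4.5, 0, 0, 0, 10], [33, 0.5, -4, 0, 0, 0, 10], [46, 0.5, -1, 0, 0, 0, 10], [58.5, 0.5, 5, 0, 0, 0, 10]],
  ],
)

```text
clock: 7.45
tcp_pos: [0.4629, -0.1101, 0.1106]
ee_rot: [0.001, -0.031, 1.0, -0.0]
wrist_force: [1.1, 4.7, 0.6]
finger_gap: 0.0181
gripper_force: 25.0
```

Call:
servo_tool(
  plan=[
    [[1, 0, 1, 0, 0, 0, 10], [1, 0, 1, 0, 0, 0, 10], [0, 0, 0, 0, 0, 0, 10], [0, 0, 0, 0, 0, 0, 45], [0, 0, 0, 0, 0, 0, 45]],
  ],
)

```text
clock: 8.07
tcp_pos: [0.4626, -0.11, 0.1097]
ee_rot: [0.0, -0.03, 1.0, -0.0]
wrist_force: [-0.1, -0.2, -0.6]
finger_gap: 0.0454
gripper_force: 0.0
```

```bash
python3 - <<'E'
from h import *
print(env.read_state()['tcp_pos'],env.read_state()['wrist_force']);C,im=snap('wrist','w4')
E
```

```text
[ 0.46264187 -0.11000291  0.10973827] [-0.0776694  -0.23565441 -0.59351043]
```

View pics/w4.png

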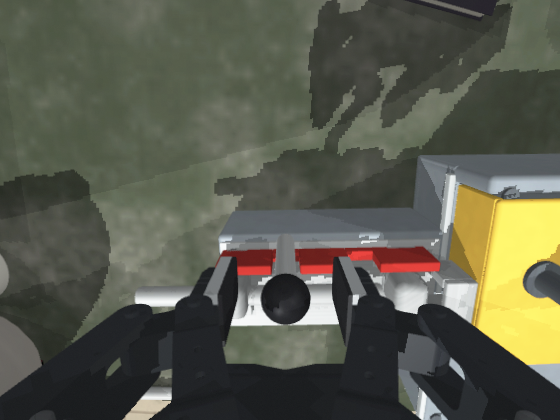

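```bash
python3 -c "
from h import *
plan(.425,.055,.20,.065+np.pi)"
```

```text
tcp [ 0.4626 -0.1099  0.1097] rows 4 shift [ 27.4 166.8 -90.4] rv [-0.    -0.    -0.004] per row [  6.9  41.7 -22.6] [-0.    -0.    -0.001]
```

Call:
servo_tool(
  plan=[
    [[0, 0, -45, 0, 0, 0, 45], [5, 10, -90, 0, 0, 0, 20], [15, 65, -90, 0, 0, 0, 0], [27, 120, -90, 0, 0, 0, 0], [27, 167, -90, 0, 0, 0, 0]],
  ],
)

```text
clock: 8.75
tcp_pos: [0.4248, 0.0568, 0.2]
ee_rot: [0.0, -0.03, 1.0, -0.0]
wrist_force: [0.6, 0.1, -0.7]
finger_gap: 0.0
gripper_force: 0.0
```

Call:
servo_tool(
  plan=[
    [[0, 0, 45, 0, 0, 0, 0], [0, 0, 80, 0, 0, 0, 0], [0, 0, 90, 0, 0, 0, 0], [-6, 0, 90, 0, 0, 0, 0], [-14, 0, 90, 0, 0, 0, 0]],
  ],
)

```text
clock: 9.38
tcp_pos: [0.4408, 0.0559, 0.1114]
ee_rot: [0.001, -0.03, 1.0, -0.0]
wrist_force: [-0.3, -0.3, 0.1]
finger_gap: -0.0002
gripper_force: 0.0
```

Call:
servo_tool(
  plan=[
    [[-15, 0, 0, 0, 0, 0, 0], [-33, 0, 0, 0, 0, 0, 0], [-51, 0, 0, 0, 0, 0, 0], [-69, 0, 0, 0, 0, 0, 0], [-86, 0, 0, 0, 0, 0, 0]],
  ],
)

```text
clock: 10.0
tcp_pos: [0.5264, 0.0618, 0.1108]
ee_rot: [0.0, -0.031, 1.0, 0.0]
wrist_force: [-4.1, 1.9, 2.0]
finger_gap: -0.0001
gripper_force: 1.8
```

```bash
python3 - <<'E'
from h import *
print(env.read_state()['tcp_pos'],env.read_state()['wrist_force']);C,im=snap('wrist','w5')
for r in env.regions_of('wrist','hood_grip')[:1]:
    v,u=r['position'];print(r['p'],u,v,onz(C,[[u,v]],.126))
E
```

```text
[0.52639567 0.06179432 0.1107769 ] [-4.09651489  1.94275479  1.95892417]
0.6 282.2 255.8 [[0.51172016 0.06003205 0.126     ]]
```

View pics/w5.png

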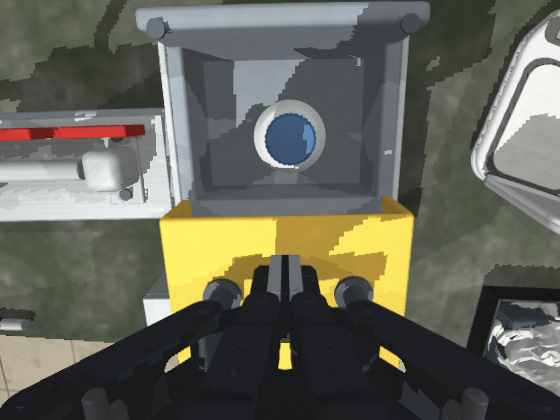

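Call:
servo_tool(
  plan=[
    [[-3, 0, 0, 0, 0, 0, 0], [-6, 0, 0, 0, 0, 0, 0], [-8, 0, 0, 0, 0, 0, 0], [-9, 0, 0, 0, 0, 0, 0], [-10, 0, 0, 0, 0, 0, 0]],
  ],
)

```text
clock: 10.72
tcp_pos: [0.5347, 0.0622, 0.1098]
ee_rot: [-0.0, -0.031, 1.0, -0.0]
wrist_force: [-8.2, -0.9, 5.3]
finger_gap: 0.0
gripper_force: 3.8
```

```bash
python3 - <<'E'
from h import *
C,im=snap('wrist','w6')
for r in env.regions_of('wrist','bottle_mid')[:1]:
    v,u=r['position'];print(r['p'],u,v,onz(C,[[u,v]],.09))
hsv=cv2.cvtColor(im,cv2.COLOR_RGB2HSV); m=((hsv[...,0]>95)&(hsv[...,0]<125)&(hsv[...,1]>110)&(hsv[...,2]>50)).astype(np.uint8)
m=cv2.morphologyEx(m,cv2.MORPH_OPEN,np.ones((5,5)))
n,l,s,c=cv2.connectedComponentsWithStats(m)
for i in range(1,n):
    if s[i,4]>300: print('cap',s[i],onz(C,[c[i]],.091))
plan(.43,.055,.25,.065+np.pi)
E
```

```text
0.81 290.7 120.9 [[0.46470655 0.06099002 0.09      ]]
cap [ 266   96   50   52 2091] [[0.46491986 0.06093897 0.091     ]]
tcp [0.5346 0.0621 0.1098] rows 4 shift [ 105.    -0.8 -140.1] rv [-0.    -0.001 -0.004] per row [ 26.3  -0.2 -35. ] [-0.    -0.    -0.001]
```

```bash
python3 -c "
from h import *
plan(.465,.061,.17,.065+np.pi)"
```

```text
tcp [0.5346 0.0621 0.1098] rows 2 shift [ 69.6   3.1 -60.1] rv [-0.    -0.001 -0.004] per row [ 34.8   1.6 -30.1] [-0.    -0.001 -0.002]
```

Call:
servo_tool(
  plan=[
    [[20, 1, -20, 0, 0, 0, 0], [45, 3, -60, 0, 0, 0, 20], [71, 3, -60, 0, 0, 0, 62], [71, 3, -60, 0, 0, 0, 62], [71, 3, -60, 0, 0, 0, 62]],
  ],
)

```text
clock: 11.45
tcp_pos: [0.4647, 0.0608, 0.1695]
ee_rot: [0.0, -0.031, 1.0, -0.0]
wrist_force: [0.0, 0.0, -0.1]
finger_gap: 0.0619
gripper_force: 0.0
```

```bash
python3 - <<'E'
from h import *
C,im=snap('wrist','w7')
for r in env.regions_of('wrist','bottle_mid')[:1]:
    v,u=r['position'];print(r['p'],u,v,onz(C,[[u,v]],.09))
hsv=cv2.cvtColor(im,cv2.COLOR_RGB2HSV); m=((hsv[...,0]>95)&(hsv[...,0]<125)&(hsv[...,1]>110)&(hsv[...,2]>50)).astype(np.uint8)
m=cv2.morphologyEx(m,cv2.MORPH_OPEN,np.ones((5,5)))
n,l,s,c=cv2.connectedComponentsWithStats(m)
for i in range(1,n):
    if s[i,4]>300: print('cap',s[i],onz(C,[c[i]],.091))
plan(.465,.061,.042,.065+np.pi)
E
```

```text
0.87 286.3 206.1 [[0.45330619 0.061388   0.09      ]]
cap [ 268  202   34   37 1020] [[0.4634785  0.06077966 0.091     ]]
tcp [0.4645 0.0608 0.1693] rows 3 shift [ -0.6   0.2 127.3] rv [ 0.    -0.    -0.004] per row [-0.2  0.1 42.4] [ 0.    -0.    -0.001]
```

View pics/w7.png

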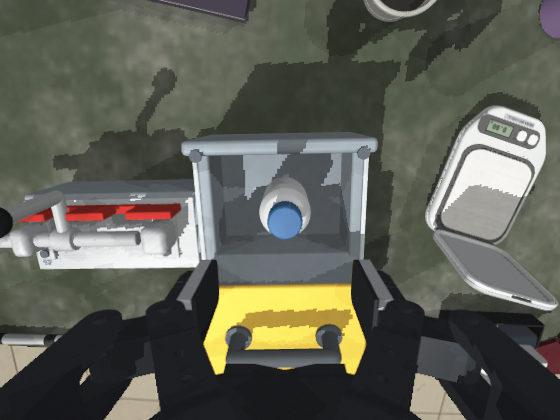

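Call:
servo_tool(
  plan=[
    [[0, 0, 40, 0, 0, 0, 62], [0, 0, 80, 0, 0, 0, 62], [0, 0, 110, 0, 0, 0, 62], [0, 0, 127, 0, 0, 0, 62], [0, 0, 127, 0, 0, 0, 62]],
  ],
)

```text
clock: 12.18
tcp_pos: [0.4635, 0.0609, 0.0418]
ee_rot: [-0.001, -0.031, 1.0, 0.0]
wrist_force: [0.5, 1.0, 0.1]
finger_gap: 0.0618
gripper_force: 0.0
```

Call:
servo_tool(
  plan=[
    [[0, 0, 0, 0, 0, 0, 32], [0, 0, 0, 0, 0, 0, 32], [0, 0, 0, 0, 0, 0, 32], [0, 0, 0, 0, 0, 0, 32], [0, 0, 0, 0, 0, 0, 32]],
  ],
  force=30,
)

```text
clock: 12.8
tcp_pos: [0.4653, 0.0607, 0.0443]
ee_rot: [0.001, -0.031, 1.0, -0.0]
wrist_force: [-0.3, 0.0, 6.3]
finger_gap: 0.0396
gripper_force: 30.9
```

Call:
servo_tool(
  plan=[
    [[0, 0, -20, 0, 0, 0, 32], [0, 0, -55, 0, 0, 0, 32], [0, 0, -95, 0, 0, 0, 32], [0, 0, -130, 0, 0, 0, 32], [0, 0, -150, 0, 0, 0, 32]],
  ],
)

```text
clock: 13.42
tcp_pos: [0.4648, 0.0607, 0.1949]
ee_rot: [0.001, -0.031, 1.0, -0.0]
wrist_force: [0.4, -0.7, -1.1]
finger_gap: 0.0396
gripper_force: 30.6
```

```bash
python3 - <<'E'
from h import *
np.set_printoptions(precision=4,suppress=True)
s=env.read_state();print(s['wrist_force'],s['q'])
for n in('wrist','top'):
    C,im=snap(n,n[0]+'8')
    for r in env.regions_of(n,'scale_pan')[:2]:
        m=r['pixels'].astype(np.uint8); v,u=r['position']
        b=cv2.boxPoints(cv2.minAreaRect(np.argwhere(m)[:,::-1].astype(np.float32)))
        print(n,r['p'],u,v,onz(C,[[u,v]],.023),'\n',onz(C,b,.02)[:,:2])
im=cv2.imread('pics/w8.png'); tp=cv2.resize(cv2.imread('pics/t8.png')[205:295,130:200],None,fx=420/90,fy=420/90)
cv2.imwrite('pics/c8.png',np.hstack([im[:,260:],tp]))
E
```

```text
[ 0.4408 -0.6537 -1.1469] [-0.1502 -0.3096 -0.3567  1.5212 -0.0001 -0.2114]
wrist 0.87 476.6 189.4 [[0.4495 0.2513 0.023 ]] 
 [[0.3787 0.1716]
 [0.3651 0.2809]
 [0.5606 0.3461]
 [0.575  0.2162]]
top 0.7 153.5 263.6 [[0.4175 0.2739 0.023 ]] 
 [[0.3796 0.293 ]
 [0.5258 0.2943]
 [0.5251 0.2731]
 [0.379  0.2721]]
```

View pics/c8.png

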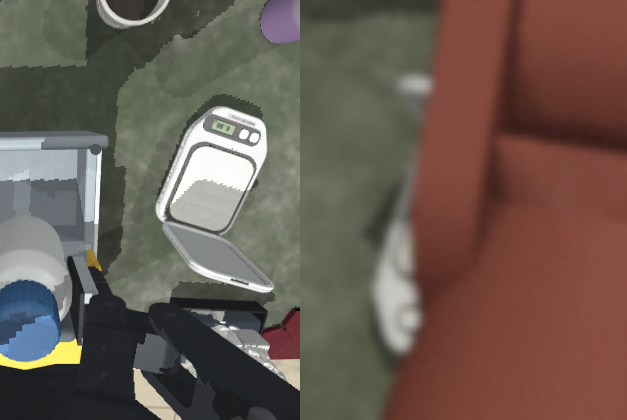

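```bash
python3 - <<'E'
from h import *
np.set_printoptions(precision=4,suppress=True)
C=cam('wrist')
W=onz(C,[[468,187],[481,148],[455,226],[437,180],[500,191]],.023);print(W)
d=W[1]-W[2];e=W[4]-W[3];print(np.hypot(*d[:2]),np.hypot(*e[:2]),np.arctan2(d[1],d[0]),np.arctan2(e[1],e[0]))
C7=C
E
```

```text
[[0.4457 0.2405 0.023 ]
 [0.4074 0.2451 0.023 ]
 [0.4864 0.2359 0.023 ]
 [0.4408 0.2083 0.023 ]
 [0.4476 0.2738 0.023 ]]
0.07954842588158441 0.06581961008563617 3.025479295593616 1.4675019119405206
```

```bash
python3 -c "
from h import *
plan(.446,.2405,.19,3.03)"
```

```text
tcp [0.4639 0.0608 0.1919] rows 4 shift [  6.9 180.4   1.9] rv [-0.    -0.001  0.173] per row [ 1.7 45.1  0.5] [-0.    -0.     0.043]
```

Call:
servo_tool(
  plan=[
    [[2, 35, 0, 0, 0, 0.04, 32], [4, 80, 0, 0, 0, 0.08, 32], [6, 125, 0, 0, 0, 0.13, 32], [7, 160, 0, 0, 0, 0.173, 32], [7, 180, 0, 0, 0, 0.173, 32]],
  ],
)

```text
clock: 14.25
tcp_pos: [0.4447, 0.2415, 0.1906]
ee_rot: [-0.001, 0.055, 0.998, -0.0]
wrist_force: [0.8, -0.9, -1.3]
finger_gap: 0.0397
gripper_force: 30.7
```

Call:
servo_tool(
  plan=[
    [[0, 0, 20, 0, 0, 0, 32], [0, 0, 40, 0, 0, 0, 32], [0, 0, 60, 0, 0, 0, 32], [0, 0, 80, 0, 0, 0, 32], [0, 0, 80, 0, 0, 0, 32]],
  ],
)

```text
clock: 14.88
tcp_pos: [0.4449, 0.2394, 0.1105]
ee_rot: [-0.002, 0.056, 0.998, -0.001]
wrist_force: [-0.0, 1.2, 0.0]
finger_gap: 0.0395
gripper_force: 30.7
```

```bash
python3 - <<'E'
from h import *
C,im=snap('wrist','w9')
s=env.read_state(); print(s['tcp_pos'],s['wrist_force'])
p=list(s['tcp_pos'][:2])
im=im.copy()
c,sn=np.cos(3.03),np.sin(3.03)
P=[[p[0]+c*x-sn*y,p[1]+sn*x+c*y,.023] for x,y in [(0,0),(.0385,.033),(.0385,-.033),(-.0385,.033),(-.0385,-.033),(.0385,0),(0,.033),(0,-.033)]]
for u,v in proj(C,P).astype(int): cv2.circle(im,(int(u),int(v)),3,(0,255,0),1)
cv2.imwrite('pics/w9b.png',im[:,:,::-1]); plan(.446,.2405,.055,3.03)
E
```

```text
[0.44562914 0.23967276 0.11201607] [ 0.41382226 -0.00981437 -0.72871882]
tcp [0.4456 0.2397 0.112 ] rows 2 shift [-0.3  0.9 57. ] rv [-0.001 -0.001 -0.001] per row [-0.2  0.4 28.5] [-0.    -0.001 -0.   ]
```

View pics/w9b.png

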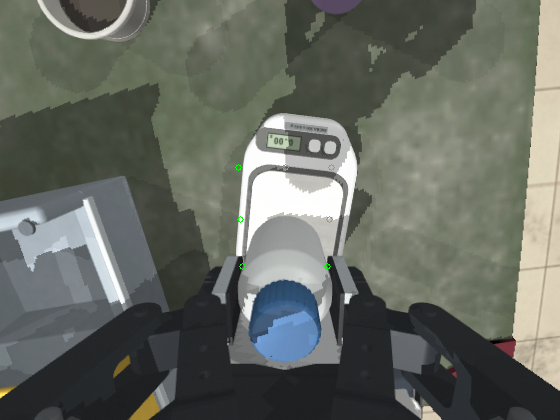

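Call:
servo_tool(
  plan=[
    [[-2, 10, 0, 0, 0, 0, 32], [-2, 10, 20, 0, 0, 0, 32], [-2, 10, 40, 0, 0, 0, 32], [-2, 10, 50, 0, 0, 0, 32], [-2, 10, 54, 0, 0, 0, 32]],
  ],
)

```text
clock: 15.55
tcp_pos: [0.4487, 0.2497, 0.0579]
ee_rot: [-0.0, 0.056, 0.998, -0.0]
wrist_force: [0.4, -0.4, -1.2]
finger_gap: 0.0396
gripper_force: 30.7
```

Call:
servo_tool(
  plan=[
    [[0, 0, 0, 0, 0, 0, 32], [0, 0, 0.5, 0, 0, 0, 32], [0, 0, 0.5, 0, 0, 0, 32], [0, 0, 1, 0, 0, 0, 32], [0, 0, 1, 0, 0, 0, 32]],
  ],
)

```text
clock: 16.18
tcp_pos: [0.4492, 0.2498, 0.0578]
ee_rot: [0.0, 0.056, 0.998, -0.0]
wrist_force: [0.0, -0.2, -1.5]
finger_gap: 0.0396
gripper_force: 30.7
```

Call:
servo_tool(
  plan=[
    [[0, 0, 0.5, 0, 0, 0, 32], [0, 0, 1, 0, 0, 0, 32], [0, 0, 1.5, 0, 0, 0, 32], [0, 0, 2, 0, 0, 0, 32], [0, 0, 2, 0, 0, 0, 32]],
  ],
)

```text
clock: 16.8
tcp_pos: [0.4491, 0.2498, 0.0557]
ee_rot: [-0.0, 0.056, 0.998, -0.0]
wrist_force: [0.7, 0.0, -0.9]
finger_gap: 0.0394
gripper_force: 30.7
```

Call:
servo_tool(
  plan=[
    [[0, 0, 0.5, 0, 0, 0, 32], [0, 0, 1, 0, 0, 0, 32], [0, 0, 1.5, 0, 0, 0, 32], [0, 0, 1.5, 0, 0, 0, 32], [0, 0, 1.5, 0, 0, 0, 32]],
  ],
)

```text
clock: 17.42
tcp_pos: [0.4495, 0.2498, 0.0555]
ee_rot: [0.0, 0.056, 0.998, -0.0]
wrist_force: [-4.6, -1.3, 11.2]
finger_gap: 0.0395
gripper_force: 31.7
```

Contact made. Open gently, rise, and look.

Call:
servo_tool(
  plan=[
    [[0, 0, -1, 0, 0, 0, 32], [0, 0, -1, 0, 0, 0, 44], [0, 0, -1, 0, 0, 0, 52], [0, 0, -1, 0, 0, 0, 60], [0, 0, -1, 0, 0, 0, 66]],
  ],
)

```text
clock: 18.05
tcp_pos: [0.4491, 0.2498, 0.0552]
ee_rot: [-0.0, 0.056, 0.998, -0.0]
wrist_force: [0.1, -0.5, 0.1]
finger_gap: 0.0657
gripper_force: 0.0
```

Call:
servo_tool(
  plan=[
    [[0, 0, -15, 0, 0, 0, 66], [0, 0, -45, 0, 0, 0, 66], [0, 0, -85, 0, 0, 0, 66], [0, 0, -125, 0, 0, 0, 66], [0, 0, -165, 0, 0, 0, 66]],
  ],
)

```text
clock: 18.68
tcp_pos: [0.4492, 0.2498, 0.2228]
ee_rot: [0.001, 0.056, 0.998, 0.0]
wrist_force: [1.2, -0.5, 0.8]
finger_gap: 0.066
gripper_force: 0.0
```

```bash
python3 - <<'E'
from h import *
C,im=snap('wrist','w10'); im=im.copy()
for r in env.regions_of('wrist','bottle_mid')[:1]:
    v,u=r['position'];print(r['p'],u,v,onz(C,[[u,v]],.09))
c,sn=np.cos(3.03),np.sin(3.03); p=(.4495,.2498)
P=[[p[0]+c*x-sn*y,p[1]+sn*x+c*y,.023] for x,y in [(0,0),(.0385,.033),(.0385,-.033),(-.0385,.033),(-.0385,-.033)]]+[[*p,.103]]
for u,v in proj(C,P).astype(int): cv2.circle(im,(int(u),int(v)),3,(0,255,0),1)
cv2.imwrite('pics/w10b.png',im[:,:,::-1])
E
```

```text
0.81 285.0 195.3 [[0.44259607 0.25095818 0.09      ]]
```

View pics/w10b.png

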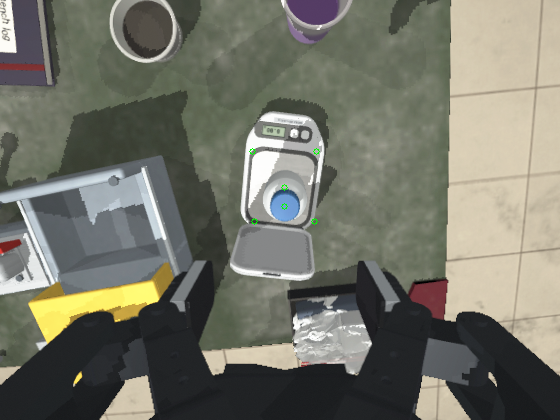

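```bash
python3 -c "
from station import env
print(env.job_done())"
```

```text
the job is handed in; nothing more can be done
None
```

The bolt is drawn with its handle down in the open notch, the hood is pushed back to its stop, and the bottle stands upright near the middle of the scale's pan; I handed the job in at about 19 s, and the hand-in call gave no verdict.

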